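# Lay out the cap sample rail in order of diameter

### The job

Complete the sample rail so that it holds one cap of each kind in order of diameter: the crown cap already on its end seat is the smallest, so pick up the three aluminium screw caps and set them top up and centred on the next three seats, each bigger than the one before, with the biggest at the far end from the crown cap. The second crown cap on the worktop is a duplicate: leave it, the crown cap on the rail and the beer bottle where they are.

Things in the scene. Friction and masses are not known exactly. Their poses are not given: they have to be found in the camera images.
- cap_small: Smallest screw cap: plain aluminium, knurled side, 41 mm diameter, 18 mm high, 12 g; stands top up, loose on the blue worktop (z = 0) to the left (+y) of the steel gate. Origin: centre of its underside, z up.
- cap_medium: Middle screw cap: the same make, 51 mm diameter, 21 mm high, 16 g. Stands as the small one does; origin: centre of its underside, z up.
- cap_large: Biggest screw cap: the same make, 61 mm diameter, 24 mm high, 22 g. Stands as the small one does; origin: centre of its underside, z up.
- crown_spare: Duplicate crown cap: fluted silver steel, 32 mm diameter, 6 mm high, lying top up on the worktop among the screw caps (all at least 25 mm clear of one another); to be left alone. Origin: centre of its underside. Between these caps and the sample rail, 25 mm clear of both, stands a steel gate 50 mm high, 160 mm long, with a 67 mm high post at its far end: carry caps over it.
- crown_kept: The crown cap already on the sample rail, same size as the other; lies within 3 mm of the centre of seat_a; to be left alone. Origin: centre of its underside.
- seat_a: End seat that carries the crown cap, at either end of the row. The sample rail is an aluminium plate 385 x 122 mm, 6 mm thick, right (-y) of the gate, with four equal black rubber seats in a straight row, 95 mm between centres. A seat is a flat disc 70 mm in diameter, 2 mm thick: caps on it rest 8 mm above the worktop. Origin: centre of the seat's underside (z = 6 mm), z up.
- seat_b: Another of the four seats, equal to seat_a, empty. seat_b, seat_c and seat_d follow in no fixed order of names: how far each lies from seat_a (95, 190 or 285 mm) tells its rank in the row. Origin: centre of its underside.
- seat_c: Another empty seat, see seat_b. Origin: centre of its underside. Along the rail's long side away from the robot runs a low fence: its top is 14 mm above the worktop, its inner face 62 mm from the line through the seats' centres.
- seat_d: Another empty seat, see seat_b. Origin: centre of its underside.
- bottle: Brown glass beer bottle, crowned, 61 mm diameter, 232 mm high, standing beyond the gate, at least 60 mm clear of the caps and the rail; to be left alone. Origin: centre of its underside, z up.
Not all that is in view belongs to the job. What is shaped like the cap_medium but black, pink or purple is not meant.

How it is judged (in metres and radians):
At the end, for the whole second after the job is handed in: Small, middle, biggest screw cap rest on the 1st, 2nd, 3rd seat from the crown cap's seat: within 12 mm of centre, upright (0.1 rad), underside within 3 mm of seat height, still. Crown caps within 15 mm and bottle within 20 mm of their starts, bottle upright (((horizontal distance between cap_small and seat_b below 0.012 m and horizontal distance between seat_b and seat_a between 0.065 and 0.125 m) or (horizontal distance between cap_small and seat_c below 0.012 m and horizontal distance between seat_c and seat_a between 0.065 and 0.125 m) or (horizontal distance between cap_small and seat_d below 0.012 m and horizontal distance between seat_d and seat_a between 0.065 and 0.125 m)) and height (world z) of cap_small between 0.005 and 0.011 m and angle between each of cap_small, cap_medium, cap_large, bottle's own z axis and vertical below 0.1 rad and linear speed of each of cap_small, cap_medium, cap_large, crown_kept, crown_spare, bottle below 0.01 m/s and angular speed of each of cap_small, cap_medium, cap_large below 0.1 rad/s and ((horizontal distance between cap_medium and seat_b below 0.012 m and horizontal distance between seat_b and seat_a between 0.16 and 0.22 m) or (horizontal distance between cap_medium and seat_c below 0.012 m and horizontal distance between seat_c and seat_a between 0.16 and 0.22 m) or (horizontal distance between cap_medium and seat_d below 0.012 m and horizontal distance between seat_d and seat_a between 0.16 and 0.22 m)) and height (world z) of cap_medium between 0.005 and 0.011 m and ((horizontal distance between cap_large and seat_b below 0.012 m and horizontal distance between seat_b and seat_a between 0.255 and 0.315 m) or (horizontal distance between cap_large and seat_c below 0.012 m and horizontal distance between seat_c and seat_a between 0.255 and 0.315 m) or (horizontal distance between cap_large and seat_d below 0.012 m and horizontal distance between seat_d and seat_a between 0.255 and 0.315 m)) and height (world z) of cap_large between 0.005 and 0.011 m and distance of each of crown_kept, crown_spare from where it was at the start of the episode below 0.015 m and distance of bottle from where it was at the start of the episode below 0.02 m); the robot touches nothing.
It fails at once if the crown cap on the rail is shifted by more than 15 mm (distance of crown_kept from where it was at the start of the episode above 0.015 m).
It fails at once if the duplicate crown cap is shifted by more than 15 mm (distance of crown_spare from where it was at the start of the episode above 0.015 m).
It fails at once if the bottle is shifted by more than 20 mm (distance of bottle from where it was at the start of the episode above 0.02 m).
It fails at once if the bottle is tipped by more than 0.2 rad (angle between bottle's own z axis and vertical above 0.2 rad).
It also fails if it takes over 88 s, if anything falls off the work surface, if the arm or the gripper's body presses on something with over 40 N, if the wrist force passes 120 N, or if a joint passes its speed limit or range.

### The arm

A 6-joint arm with a two-finger parallel gripper is mounted at the origin on the work surface. World frame = base frame: x ahead of the robot, y to its left, z up, the work surface at z = 0. Lengths are in m, angles in degrees, forces in N, time in s.
With the tool pointing down it reaches from about 0.4 to 0.825 m from the base axis. Payload 7 kg.
Tool frame: the origin (TCP) lies between the finger pads; the fingertips stand 19 mm ahead of it and the grasp point (between the pads) is the TCP (r.tip_extent is the distance from the TCP to the fingertips, in m); z points along the fingers, y is the direction in which the jaws open and shut (so a half turn about z gives the same grasp; the last joint's range is limited). The gripper opens to 88 mm and grips with 3 to 60 N. Pads are 19 mm wide; open, the fingers measure 130 mm over their backs; the gripper's body (78 mm by 193 mm) begins 47 mm behind the grasp point.
Start: joints at [-48.409, 20.546, 0.682, 0, -70.136, -16.507], TCP at [0.286, -0.611, 0.246] pointing down, gripper open.
Joint ranges: [-176.03, 176.03], [-82.01, 121.73], [-58.28, 71.71], [-173.87, 95.51], [-174.79, -0.11], [-173.66, 173.66]. Speed limits (degrees/s): [136.94, 136.94, 172.46, 180, 180, 180].

### API

Orientations are given as [roll, pitch, yaw] about the fixed x, y, z axes, in that order (R = Rz(yaw) Ry(pitch) Rx(roll)).
In Python, from plant import r, capture, workorder, spotter gives the robot as it stands.
- The arm moves only by the tool step_arm, never from a script. Its argument "motion" is a list of rows, each a list of 5 numbers: the finger opening in m, from 0 to 0.0876, then the shift along the tool's x, y, z in m, then the turn about the tool's z in rad. In form: [[grip, dx, dy, dz, roll], ...]. A call has 1 to 5 rows; each row is the pose to reach, as a shift and turn from the pose commanded when the call began, along the tool's axes at that moment; what a row does not reach only later rows make up. A row lasts 1/8 s, in which the tool goes at most 62.5 mm and 10.7 degrees, less where a joint would pass 70% of its speed; a pose out of reach is approached as far as the arm can. A call with a gripper value outside its range is refused whole. The fingers move at their own pace and stop on an object; "newtons" is the grip in N (left out, the last holds). Time passes only in rows, so rows that repeat a pose let the fingers close. It gives the time, the measured TCP pose, the force and the opening at its end, in the units of the state.
- r.get_state(): the state, without advancing time (a new reading comes with each control period).
- capture(name): name is "scene" or "side" or "wrist"; returns a dict with "image" (384x512x3 uint8, red, green, blue), "z_map" (384x512 float32, m along the optical axis (not along the pixel's ray), 0 where there is no reading), "fx", "fy", "cx", "cy" (pixels), "pose" (4x4, takes a point from camera to world coordinates). Camera axes: x right, y down, z forward; pixel columns grow to the right and rows downward; lengths in m; the calibration is good to about 2 mm. A picture is of the moment at which its call begins.
- workorder.close_job(): hands the job in, once; it reports no verdict.
Trained networks look in the newest picture that a camera, given by its name, has taken for a name from the list of things; names that differ only in an ending like _2 or _b are one class to them, and where a whole thing is asked for, a point or a joint stands for the part that bears it (a point fixed in the world has none). Each returns a list of dicts, best first, with "p" (0 to 1); they miss things now and then, are a little off and sometimes report something else, mostly with a low value. They report only what shows in the picture. A call takes as long as a camera call. They do not tell look-alikes from the thing itself.
- spotter.regions_of(camera, label): "mask" (384x512 bool, what is visible of it).
- spotter.tip_of(camera, label): "location" ([x, y, z] in m, in world coordinates, good to about 4 mm: a listed point, or the origin of a listed thing).
The state is a dict: "time_s": time; "joints": joint angles; "qd": joint speeds; "joint_torque": joint torques, N m; "tcp_pos": TCP position; "eef_rot": TCP orientation; "contact_force": force on the tool from outside, world axes, zero at the start; "moment": the same for the moment, N m; "gripper_width": finger opening in m.
Only numpy, scipy, OpenCV 4.12 (cv2) and the standard library are available. Lean on these libraries where they do the work, as an engineer would, in place of code of your own. Each camera call takes 0.05 s, during which the arm holds its last target.

## Working session

There is one attempt and no reset: what is moved stays moved. The work goes in short steps, Python scripts to look and compute and a tool call to move; the robot and the scene stay as the last step left them, time stands still between calls to the robot, and variables do not carry over. Pictures are saved under pics/ and viewed, and the job is handed in when it is done.

Besides the shell and the picture viewer there is one more tool, called as a command line: name --pt "numbers of a row" for each row, then --argument value for the rest. step_arm: Moves the arm, as the interface text tells. Its arguments: {"type":"object","properties":{"motion":{"type":"array","items":{"type":"array","items":{"type":"number"}}},"newtons":{"type":"number"}},"required":["motion"]}

```bash
mkdir -p pics; ls
cat > h.py <<'E'
from plant import r, capture, workorder, spotter
import numpy as np, cv2
def save(c,n):
    cv2.imwrite('pics/'+n+'.png', c['image'][:,:,::-1])
def pts(c):
    z=c['z_map'];v,u=np.mgrid[:384,:512]
    P=np.stack([(u-c['cx'])/c['fx']*z,(v-c['cy'])/c['fy']*z,z,np.ones_like(z)],-1)
    return (P@np.array(c['pose']).T)[...,:3]
E
python3 - <<'E'
from h import *
print(r.get_state())
for n in ['scene','side']:
    c=capture(n); save(c,n+'0'); print(n,np.round(c['pose'],3).tolist(),c['fx'])
    for l in ['cap_small','cap_medium','cap_large','crown_spare','seat_a','seat_b','bottle']:
        for d in spotter.tip_of(n,l): print(l,round(d['p'],2),np.round(d['location'],3))
E
```

```text
pics
{'time_s': 0.0, 'joints': array([-4.84101858e+01,  2.05916073e+01,  6.32325846e-01, -2.26253801e-02,
       -7.01364202e+01, -1.65082154e+01]), 'qd': array([ 0.04023597,  0.0688244 ,  0.03025328,  0.05147408, -0.00853742,
       -0.00865327]), 'joint_torque': array([ 3.86285219e-04, -5.82716346e+01,  2.93060070e+01,  6.99741930e+00,
        6.86577841e-03, -1.55766948e-04]), 'tcp_pos': array([ 0.28593381, -0.61091482,  0.24460185]), 'eef_rot': array([ 1.79902199e+02, -6.80453632e-03, -1.54926101e+02]), 'contact_force': array([-0.30194392, -0.35228188, -0.77994869]), 'moment': array([0.02354986, 0.02957296, 0.01526908]), 'gripper_width': 0.08767032848501004}
scene [[0.789, 0.343, -0.509, 1.044], [0.614, -0.443, 0.653, -0.617], [-0.001, -0.828, -0.561, 0.569], [0.0, 0.0, 0.0, 1.0]] 401.9106223940555
cap_medium 0.75 [ 0.426  0.131 -0.002]
cap_medium 0.57 [ 0.587  0.218 -0.002]
cap_large 0.53 [0.558 0.316 0.001]
crown_spare 0.43 [ 0.424  0.332 -0.001]
seat_a 0.93 [ 0.522 -0.19   0.006]
seat_a 0.9 [ 0.528 -0.379  0.005]
seat_a 0.84 [ 0.522 -0.288  0.006]
seat_a 0.75 [ 0.517 -0.09   0
[... 257 characters left out ...]
-0.694, -0.72, 0.854], [0.0, 0.0, 0.0, 1.0]] 408.6201988166444
cap_small 0.73 [ 0.424  0.218 -0.002]
cap_medium 0.91 [0.429 0.128 0.001]
cap_medium 0.89 [0.679 0.312 0.001]
cap_medium 0.84 [ 0.701  0.218 -0.   ]
cap_medium 0.8 [ 0.589  0.216 -0.005]
cap_large 0.78 [0.563 0.313 0.   ]
crown_spare 0.57 [ 0.419  0.331 -0.004]
seat_a 0.69 [ 0.533 -0.379  0.008]
seat_a 0.67 [0.561 0.317 0.001]
seat_a 0.62 [ 0.522 -0.285  0.004]
seat_a 0.52 [ 0.515 -0.098  0.005]
seat_a 0.49 [ 0.518 -0.187  0.008]
seat_b 0.69 [ 0.533 -0.379  0.008]
seat_b 0.67 [0.561 0.317 0.001]
seat_b 0.62 [ 0.522 -0.285  0.004]
seat_b 0.52 [ 0.515 -0.098  0.005]
seat_b 0.49 [ 0.518 -0.187  0.008]
bottle 0.88 [0.75  0.114 0.003]
```

View pics/scene0.png

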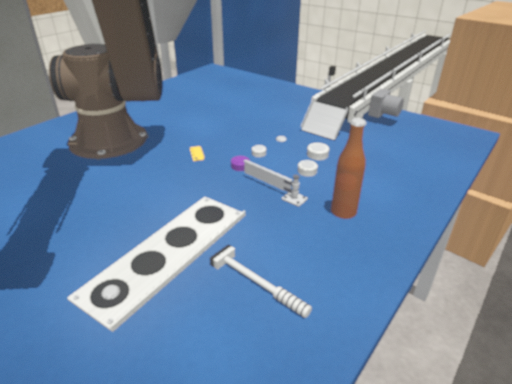

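View pics/side0.png

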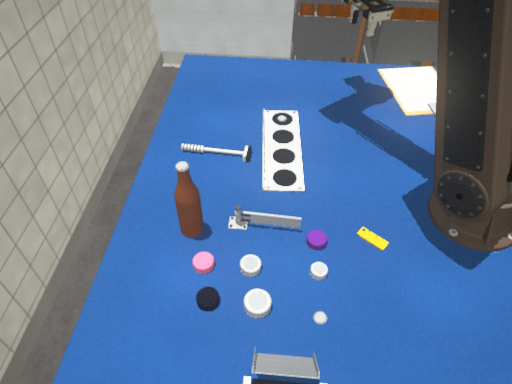

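The side view shows the plain caps: small (319,270), medium (250,265) and large (257,303). The look-alikes are purple (316,240), pink (203,262) and black (207,298), and the spare crown is at (320,318). The crown on the rail is at (283,118), on the -y end seat. I'll choose the three white/aluminium ones and check them in a close crop with refined measurements.

Run:
```python
from h import *
c=capture('side'); 
cv2.imwrite('pics/crop.png',cv2.resize(c['image'][220:340,180:350,::-1],None,fx=4,fy=4,interpolation=cv2.INTER_CUBIC))
for n in ['side','scene']:
    c=capture(n) ;P=pts(c);im=c['image'].astype(int)
    sp=im.max(-1)-im.min(-1)
    print(n,'table z',np.median(P[(abs(P[...,0]-.5)<.05)&(abs(P[...,1]-.27)<.03)][:,2]))
    for nm,(x,y),h,R in [('small',(.424,.218),.018,.0205),('med',(.588,.217),.021,.0255),('large',(.561,.315),.024,.0305),('purple',(.427,.129),.021,.0255),('crown',(.421,.331),.006,.016),('gate',(.52,.12),.05,.1)]:
        m=(np.hypot(P[...,0]-x,P[...,1]-y)<R+.02)&(P[...,2]>h*0.75)&(P[...,2]<h+.008)
        q=P[m]
        print(nm,m.sum(),'med z',np.round(np.median(q[:,2]),4),'mean',np.round(q[:,:2].mean(0),4),'min',np.round(np.percentile(q[:,:2],2,axis=0),4),'max',np.round(np.percentile(q[:,:2],98,axis=0),4)) if m.sum() else print(nm,0)
    # seats: black on rail
    m=(im.max(-1)<80)&(P[...,0]>.45)&(P[...,0]<.62)&(P[...,1]<-.03)&(P[...,1]>-.45)&(P[...,2]<.03)&(P[...,2]>-.01)
    k,lab,st,ce=cv2.connectedComponentsWithStats(m.astype(np.uint8))
    for i in range(1,k):
        if st[i,4]>60:
            q=P[lab==i]; e=np.percentile(q,[1,99],axis=0); print('seat',st[i,4],np.round(q.mean(0),4),'bbox mid',np.round(e.mean(0),4),np.round(e[1]-e[0],4))
    for l in ['crown_kept','cap_small']:
        for d in spotter.tip_of(n,l): print(l,round(d['p'],2),np.round(d['location'],3))
print(r.get_state()['time_s'])
```

```text
side table z 0.0010803453819863695
small 215 med z 0.0188 mean [0.4225 0.2182] min [0.4039 0.1989] max [0.4413 0.236 ]
med 325 med z 0.022 mean [0.5865 0.2193] min [0.5635 0.1947] max [0.6093 0.2409]
large 572 med z 0.0249 mean [0.5619 0.3175] min [0.5344 0.2883] max [0.5894 0.3439]
purple 277 med z 0.022 mean [0.4257 0.1282] min [0.4028 0.1039] max [0.4483 0.1499]
crown 112 med z 0.0066 mean [0.4218 0.3329] min [0.409  0.3196] max [0.4353 0.3462]
gate 327 med z 0.0486 mean [0.5529 0.0894] min [0.4713 0.0825] max [0.6325 0.0948]
seat 75 [ 0.5296 -0.3736  0.0099] bbox mid [ 0.5324 -0.3759  0.0095] [0.0583 0.0574 0.0072]
seat 109 [ 0.5293 -0.2797  0.0097] bbox mid [ 0.5275 -0.2796  0.0103] [0.0529 0.0563 0.007 ]
seat 126 [ 0.5204 -0.1858  0.0097] bbox mid [ 0.5197 -0.1849  0.0095] [0.0575 0.0571 0.0072]
seat 221 [ 0.5149 -0.0904  0.0095] bbox mid [ 0.515  -0.0916  0.0096] [0.0585 0.0572 0.0076]
crown_kept 0.38 [ 0.53  -0.379  0.01 ]
cap_small 0.53 [ 0.421  0.216 -0.003]
scene table z -0.0002876086251788479
small 83 med z 0.0174 mean [0.4242 0.2126] min [0.4064 0.1953] max [0.4417 0.2321]
med 165 med z 0.0204 mean [0.5893 0.2123] min [0.5664 0.1913] max [0.6117 0.2379]
large 194 med z 0.0233 mean [0.5651 0.3091] min [0.5379 0.2837] max [0.5916 0.3395]
purple 131 med z 0.0203 mean [0.4264 0.1197] min [0.4053 0.0995] max [0.4468 0.1456]
crown 23 med z 0.0054 mean [0.4235 0.3297] min [0.4133 0.3188] max [0.4346 0.3391]
gate 271 med z 0.0469 mean [0.5532 0.086 ] min [0.4721 0.078 ] max [0.6293 0.0937]
crown_kept 0.72 [ 0.53  -0.38   0.008]
cap_small 0.31 [0.558 0.316 0.003]
1.15
```

View pics/crop.png

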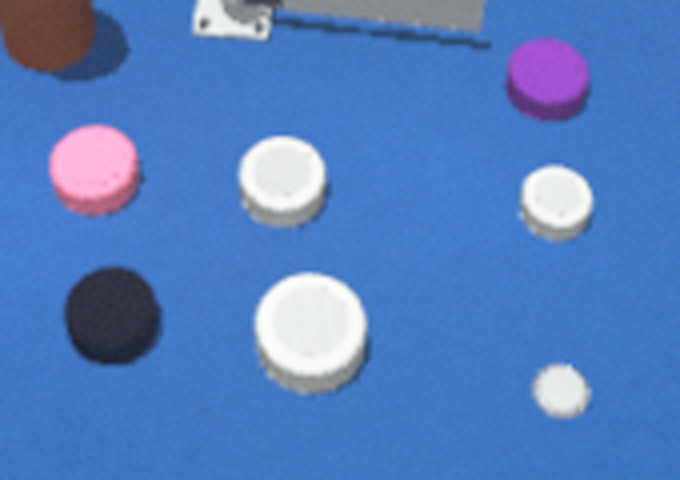

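The crop shows small (557,200), medium (283,180) and large (310,325) as plain white-grey screw caps. The coloured ones are distinct, and the crown is at (560,390). Positions and sizes agree with the description. Now I'll move towards the caps, turning the jaws to lie along world x.

step_arm --pt "0.0876 -0.06 0.04 0 -0.18" --pt "0.0876 -0.11 0.075 0 -0.36" --pt "0.0876 -0.16 0.11 0 -0.54" --pt "0.0876 -0.21 0.145 0 -0.72" --pt "0.0876 -0.26 0.18 0 -0.9" --newtons 15

```text
time_s: 1.78
tcp_pos: [0.4442, -0.3396, 0.2459]
eef_rot: [-180.0, -0.0, -103.0]
contact_force: [1.4, -0.4, 0.6]
gripper_width: 0.0876
```

Run:
```python
from h import *
c=capture('wrist'); save(c,'w0');s=r.get_state();print(s['tcp_pos'],s['eef_rot'],np.round(c['pose'],3).tolist(),c['fx'])
P=pts(c);print(np.round(P[20,20],3),np.round(P[-20,-20],3),np.round(P[192,256],3))
for d in spotter.tip_of('wrist','seat_a'): print(round(d['p'],2),np.round(d['location'],4))
```

```text
[ 0.44725641 -0.3348582   0.24602327] [-1.79875007e+02  6.68788012e-02 -1.02326152e+02] [[-0.974, 0.217, 0.062, 0.427], [0.225, 0.939, 0.26, -0.41], [-0.002, 0.267, -0.964, 0.384], [0.0, 0.0, 0.0, 1.0]] 337.3151799531766
[ 0.649 -0.544 -0.001] [ 0.396 -0.355  0.333] [ 0.452 -0.309 -0.001]
0.82 [ 0.5359 -0.3792  0.0043]
0.76 [ 0.5233 -0.2805  0.0058]
0.76 [ 0.5218 -0.1844  0.0058]
```

View pics/w0.png

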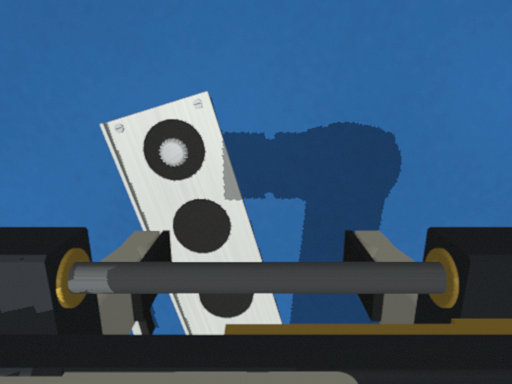

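The wrist view shows the rail with the crown on its end seat at (173,152) and empty seats at (202,225) and (225,300). Continuing on to the caps.

step_arm --pt "0.0876 -0.06 0 0 -0.1" --pt "0.0876 -0.12 0 0 -0.234" --pt "0.0876 -0.18 0 0 -0.234" --pt "0.0876 -0.24 0.0 0 -0.234" --pt "0.0876 -0.3 0.0 0 -0.234"

```text
time_s: 2.5
tcp_pos: [0.513, -0.0478, 0.246]
eef_rot: [-179.9, 0.0, -90.0]
contact_force: [0.8, -0.3, -0.4]
gripper_width: 0.0876
```

step_arm --pt "0.0876 -0.06 0 0 0" --pt "0.0876 -0.12 0 0 0" --pt "0.0876 -0.18 0 0 0" --pt "0.0876 -0.24 0.0 0 0" --pt "0.0876 -0.3 0.0 0 0"

```text
time_s: 3.12
tcp_pos: [0.5123, 0.2523, 0.2459]
eef_rot: [-180.0, 0.0, -90.0]
contact_force: [1.7, -0.5, -0.3]
gripper_width: 0.0878
```

step_arm --pt "0.0876 -0.06 0 0 0" --pt "0.0876 -0.1 0 0 0" --pt "0.0876 -0.1 0 0 0"

```text
time_s: 3.5
tcp_pos: [0.5123, 0.3529, 0.2447]
eef_rot: [180.0, -0.0, -89.8]
contact_force: [0.5, -0.6, -0.6]
gripper_width: 0.0875
```

Run:
```python
from h import *
c=capture('wrist'); save(c,'w1');s=r.get_state();print(s['tcp_pos'],s['eef_rot'],s['joints'],np.round(c['pose'],3).tolist())
P=pts(c)
for nm,(x,y),h,R in [('small',(.424,.216),.018,.0205),('med',(.588,.216),.021,.0255),('large',(.563,.315),.024,.0305)]:
        m=(np.hypot(P[...,0]-x,P[...,1]-y)<R+.015)&(P[...,2]>h*0.75)&(P[...,2]<h+.008)
        q=P[m]
        if m.sum(): print(nm,m.sum(),np.round(np.median(q[:,2]),4),'mean',np.round(q[:,:2].mean(0),4),np.round(np.percentile(q[:,:2],[1,99],axis=0).tolist(),4).tolist())
```

```text
[0.5121863  0.35144387 0.24485457] [ 1.79962082e+02 -4.79834946e-02 -8.98856022e+01] [ 5.24414598e+01  1.55864016e+01 -6.50849548e+00 -7.41630579e-04
 -6.79662563e+01 -5.23267993e+01] [[-1.0, -0.002, -0.0, 0.512], [-0.003, 0.964, 0.266, 0.281], [-0.0, 0.266, -0.964, 0.383], [0.0, 0.0, 0.0, 1.0]]
small 1443 0.0174 mean [0.4225 0.2168] [[0.403, 0.1978], [0.4412, 0.2363]]
med 2288 0.0205 mean [0.5859 0.2171] [[0.5622, 0.1932], [0.6099, 0.241]]
large 2628 0.0234 mean [0.5614 0.3145] [[0.5329, 0.2867], [0.5899, 0.3433]]
```

View pics/w1.png

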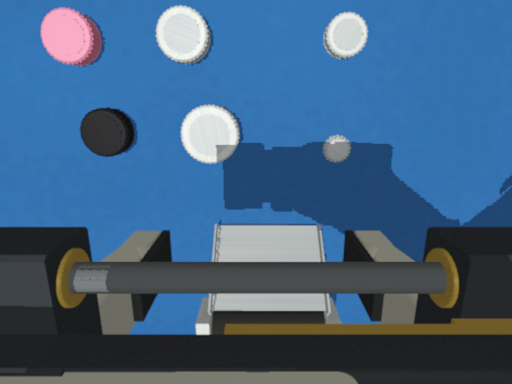

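The wrist view shows large (210,134), medium (183,34), small (346,36), black (107,132), pink (71,37) and the spare crown (336,149). All three cameras agree on the cap positions to about 3 mm. I'll grasp the large cap first.

step_arm --pt "0.0876 0.0375 -0.049 0.0 0" --pt "0.0876 0.0375 -0.049 0.06 0" --pt "0.0876 0.0375 -0.049 0.12 0" --pt "0.0876 0.0375 -0.049 0.17 0" --pt "0.0876 0.0375 -0.049 0.17 0"

```text
time_s: 4.18
tcp_pos: [0.5595, 0.3099, 0.0721]
eef_rot: [179.7, -0.3, -90.1]
contact_force: [0.6, -0.7, 0.9]
gripper_width: 0.0877
```

Run:
```python
from h import *
c=capture('side'); cv2.imwrite('pics/s1.png',cv2.resize(c['image'][200:384,150:400,::-1],None,fx=3,fy=3));s=r.get_state();print(s['tcp_pos'],s['eef_rot'])
```

```text
[0.5612558  0.31154818 0.07521482] [ 1.79899442e+02 -1.39741802e-01 -8.99961013e+01]
```

View pics/s1.png

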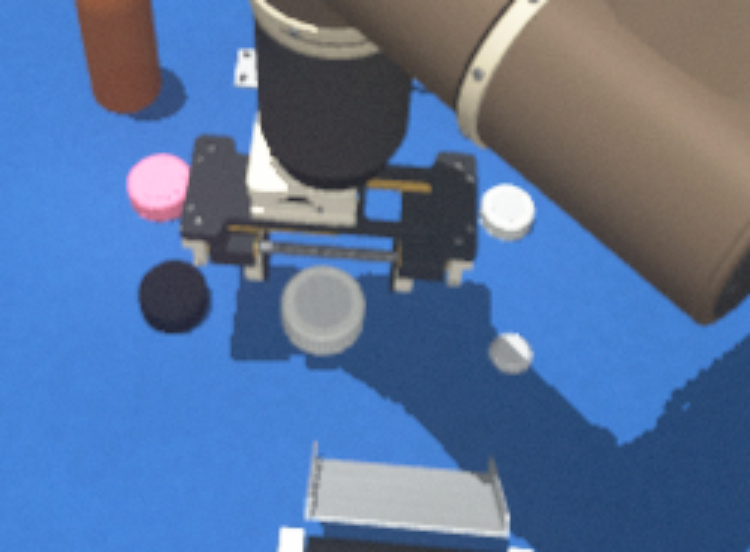

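The side crop shows the large cap at (322,310) between and below the open fingers. The crown (510,353) is clear. Descending and closing.

step_arm --pt "0.0876 0 0 0.025 0" --pt "0.0876 0 0 0.051 0" --pt "0.0876 0 0 0.051 0"

```text
time_s: 4.6
tcp_pos: [0.5619, 0.3131, 0.0259]
eef_rot: [-180.0, 0.0, -90.0]
contact_force: [-0.2, -0.4, 0.1]
gripper_width: 0.0877
```

step_arm --pt "0.05 0 0 0 0" --pt "0.05 0 0 0 0" --pt "0.05 0 0 0 0" --pt "0.05 0 0 0 0" --pt "0.05 0 0 0 0" --newtons 15

```text
time_s: 5.22
tcp_pos: [0.5617, 0.3134, 0.0255]
eef_rot: [-179.9, 0.0, -89.9]
contact_force: [-1.8, 0.3, 5.9]
gripper_width: 0.0598
```

Gripped, width 59.8 mm against a nominal 61. Lifting and carrying over the gate.

step_arm --pt "0.05 0 0 -0.02 0" --pt "0.05 0 0 -0.07 0" --pt "0.05 0 0 -0.13 0" --pt "0.05 0 0 -0.17 0" --pt "0.05 0 0 -0.17 0"

```text
time_s: 5.85
tcp_pos: [0.5628, 0.3143, 0.1989]
eef_rot: [-179.7, 0.3, -89.9]
contact_force: [-0.5, -0.4, -1.1]
gripper_width: 0.06
```

step_arm --pt "0.05 0.05 0.01 0 0" --pt "0.05 0.11 0.02 0 0" --pt "0.05 0.17 0.03 0 0" --pt "0.05 0.23 0.04 0 0" --pt "0.05 0.29 0.046 0 0"

```text
time_s: 6.48
tcp_pos: [0.5143, 0.0212, 0.1937]
eef_rot: [179.9, -0.0, -89.9]
contact_force: [1.2, 0.2, -1.1]
gripper_width: 0.0602
```

step_arm --pt "0.05 0.02 0.0 0 0" --pt "0.05 0.02 0 0 0"

```text
time_s: 6.72
tcp_pos: [0.5149, 0.0016, 0.1937]
eef_rot: [179.9, -0.0, -90.1]
contact_force: [1.0, 0.6, -0.4]
gripper_width: 0.0599
```

```bash
cat >> h.py <<'E'
def seats(c,thr=70):
    P=pts(c);im=c['image'].astype(int)
    m=(im.max(-1)<thr)&(P[...,0]>.45)&(P[...,0]<.60)&(P[...,1]<-.02)&(P[...,1]>-.45)&(P[...,2]<.02)&(P[...,2]>0.0)
    k,lab,st,ce=cv2.connectedComponentsWithStats(m.astype(np.uint8))
    for i in range(1,k):
        if st[i,4]>150:
            q=P[lab==i]; h=cv2.minEnclosingCircle(q[:,:2].astype(np.float32)); print('seat',st[i,4],'px',np.round(ce[i]),np.round(q.mean(0),4),'circ',np.round(h[0],4),round(h[1],4))
E
python3 - <<'E'
from h import *
c=capture('wrist'); save(c,'w2');s=r.get_state();print(s['tcp_pos'],s['eef_rot'],s['gripper_width'])
seats(c)
for d in spotter.tip_of('wrist','seat_a'): print(round(d['p'],2),np.round(d['location'],4))
E
```

```text
[0.51524965 0.00252403 0.19386995] [ 1.79940675e+02 -6.69930050e-03 -9.00407365e+01] 0.06009927299186574
seat 4566 px [257.  72.] [ 0.5136 -0.0955  0.0074] circ [ 0.5136 -0.0948] 0.034
0.97 [ 0.517  -0.0954  0.0069]
```

View pics/w2.png

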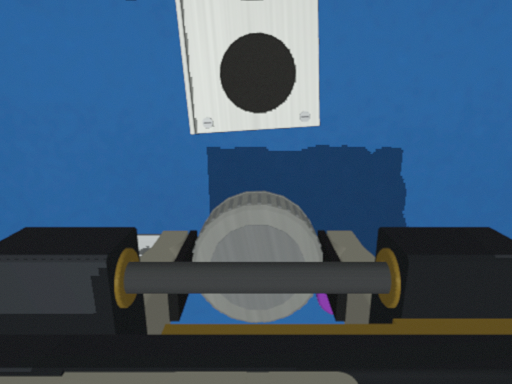

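The wrist view shows the empty end seat at (257,72) and the cap held at (258,257). Seat centre is (0.514,-0.095). Moving above it and lowering.

step_arm --pt "0.05 0.05 0.001 0 0" --pt "0.05 0.099 0.001 0 0" --pt "0.05 0.099 0.001 0.06 0" --pt "0.05 0.099 0.001 0.11 0" --pt "0.05 0.099 0.001 0.135 0"

```text
time_s: 7.45
tcp_pos: [0.5133, -0.0952, 0.0565]
eef_rot: [179.8, -0.0, -89.9]
contact_force: [0.0, 0.4, 0.8]
gripper_width: 0.06
```

step_arm --pt "0.05 0 0 0.008 0" --pt "0.05 0 0 0.016 0" --pt "0.05 0 0 0.022 0" --pt "0.05 0 0 0.024 0" --pt "0.05 0 0 0.024 0"

```text
time_s: 8.07
tcp_pos: [0.515, -0.0959, 0.036]
eef_rot: [-180.0, 0.0, -89.9]
contact_force: [0.4, 0.6, -0.4]
gripper_width: 0.0599
```

step_arm --pt "0.05 0 0 0.001 0" --pt "0.05 0 0 0.002 0" --pt "0.05 0 0 0.002 0"

```text
time_s: 8.45
tcp_pos: [0.5147, -0.096, 0.0336]
eef_rot: [-180.0, 0.0, -89.9]
contact_force: [-0.3, -0.4, -0.5]
gripper_width: 0.06
```

step_arm --pt "0.066 0 0 0 0" --pt "0.074 0 0 0 0" --pt "0.08 0 0 0 0" --pt "0.08 0 0 0 0" --pt "0.08 0 0 0 0"

```text
time_s: 9.07
tcp_pos: [0.5148, -0.0959, 0.0336]
eef_rot: [-180.0, 0.0, -89.9]
contact_force: [0.2, -0.1, 0.6]
gripper_width: 0.08
```

step_arm --pt "0.08 0 0 -0.02 0" --pt "0.08 0 0 -0.06 0" --pt "0.08 0 0 -0.12 0" --pt "0.08 0 0 -0.17 0" --pt "0.08 0 0 -0.17 0"

```text
time_s: 9.7
tcp_pos: [0.5171, -0.0958, 0.2081]
eef_rot: [-179.5, 0.0, -89.9]
contact_force: [-0.5, 0.3, -0.8]
gripper_width: 0.0799
```

Now the medium cap.

step_arm --pt "0.0876 -0.06 -0.015 0 0" --pt "0.0876 -0.12 -0.03 0 0" --pt "0.0876 -0.18 -0.045 0 0" --pt "0.0876 -0.24 -0.06 0.0 0" --pt "0.0876 -0.295 -0.071 0.0 0"

```text
time_s: 10.32
tcp_pos: [0.5853, 0.2012, 0.2024]
eef_rot: [179.9, -0.0, -89.9]
contact_force: [0.3, -0.1, -0.2]
gripper_width: 0.0878
```

step_arm --pt "0.0876 -0.018 0 0.04 0" --pt "0.0876 -0.018 0 0.1 0" --pt "0.0876 -0.018 0 0.135 0" --pt "0.0876 -0.018 0 0.135 0"

```text
time_s: 10.82
tcp_pos: [0.5831, 0.2157, 0.0648]
eef_rot: [179.6, -0.2, -90.0]
contact_force: [0.6, -0.2, 0.5]
gripper_width: 0.0878
```

Run:
```python
from h import *
c=capture('side'); cv2.imwrite('pics/s2.png',cv2.resize(c['image'][130:384,150:400,::-1],None,fx=2.3,fy=2.3));s=r.get_state();print(s['tcp_pos'],s['eef_rot'])
```

```text
[0.58477801 0.2165559  0.06731162] [ 1.79852154e+02 -1.28658299e-01 -8.99320664e+01]
```

View pics/s2.png

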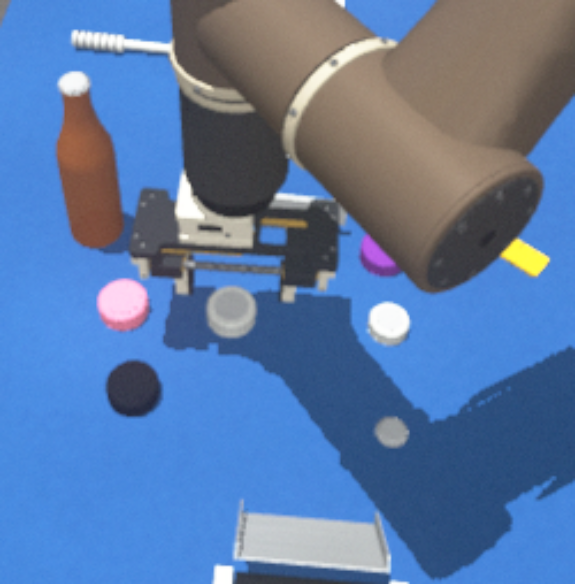

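The side crop shows the medium cap at (231,311) under the gripper. Descending.

step_arm --pt "0.0876 0 0 0.022 0" --pt "0.0876 0 0 0.044 0" --pt "0.0876 0 0 0.044 0"

```text
time_s: 11.25
tcp_pos: [0.5856, 0.2171, 0.0251]
eef_rot: [180.0, -0.0, -89.9]
contact_force: [-0.3, -0.2, 0.3]
gripper_width: 0.0874
```

step_arm --pt "0.04 0 0 0 0" --pt "0.04 0 0 0 0" --pt "0.04 0 0 0 0" --pt "0.04 0 0 0 0" --pt "0.04 0 0 0 0" --newtons 15

```text
time_s: 11.88
tcp_pos: [0.5856, 0.2172, 0.0249]
eef_rot: [-180.0, 0.0, -89.9]
contact_force: [-1.6, 0.5, 4.5]
gripper_width: 0.0504
```

step_arm --pt "0.04 0 0 -0.02 0" --pt "0.04 0 0 -0.07 0" --pt "0.04 0 0 -0.13 0" --pt "0.04 0 0 -0.17 0" --pt "0.04 0 0 -0.17 0"

```text
time_s: 12.5
tcp_pos: [0.5871, 0.2181, 0.1987]
eef_rot: [-179.7, 0.2, -89.9]
contact_force: [-0.5, 0.3, -0.6]
gripper_width: 0.0503
```

step_arm --pt "0.04 0.05 0.01 0 0" --pt "0.04 0.11 0.024 0 0" --pt "0.04 0.17 0.038 0 0" --pt "0.04 0.23 0.052 0 0" --pt "0.04 0.29 0.066 0 0"

```text
time_s: 13.12
tcp_pos: [0.5184, -0.0746, 0.1937]
eef_rot: [179.9, -0.0, -89.9]
contact_force: [0.9, -0.4, 0.2]
gripper_width: 0.0503
```

step_arm --pt "0.04 0.017 0.0 0 0" --pt "0.04 0.017 0 0 0"

```text
time_s: 13.38
tcp_pos: [0.5194, -0.0909, 0.1939]
eef_rot: [179.9, -0.0, -90.1]
contact_force: [-1.0, 0.1, -0.8]
gripper_width: 0.0505
```

Run:
```python
from h import *
c=capture('wrist'); save(c,'w3');s=r.get_state();print(s['tcp_pos'],s['eef_rot'],s['gripper_width'])
seats(c)
for d in spotter.tip_of('wrist','seat_a'): print(round(d['p'],2),np.round(d['location'],4))
c=capture('side'); cv2.imwrite('pics/s3.png',cv2.resize(c['image'][80:330,150:400,::-1],None,fx=2.3,fy=2.3))
```

```text
[ 0.51968734 -0.08998912  0.19392922] [ 1.79952315e+02  2.26478382e-03 -9.00124127e+01] 0.05030741966012254
seat 4594 px [256.  69.] [ 0.5194 -0.1904  0.0073] circ [ 0.5194 -0.1897] 0.034
seat 338 px [263. 151.] [ 0.5129 -0.1161  0.0073] circ [ 0.5139 -0.0958] 0.034
0.91 [ 0.5226 -0.1889  0.0014]
```

View pics/w3.png

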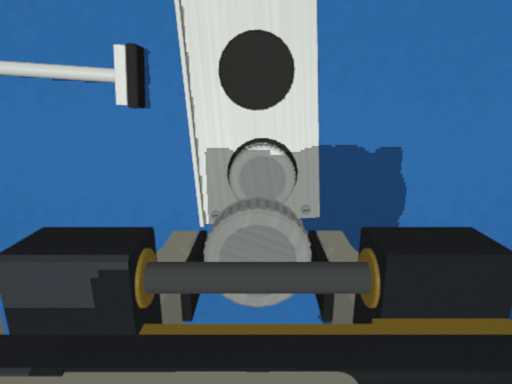

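View pics/s3.png

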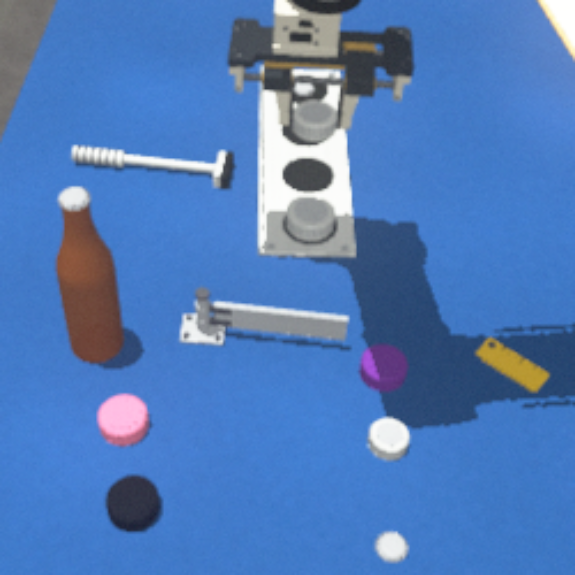

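The wrist view shows the next empty seat at (256,69), centre (0.5195,-0.190). The large cap is centred on the seat at (263,175). The side view agrees. Placing the medium cap.

step_arm --pt "0.04 0.05 0.0 0 0" --pt "0.04 0.1 0.0 0 0" --pt "0.04 0.1 0.0 0.06 0" --pt "0.04 0.1 0.0 0.11 0" --pt "0.04 0.1 0.0 0.135 0"

```text
time_s: 14.15
tcp_pos: [0.5187, -0.1887, 0.0566]
eef_rot: [179.8, 0.0, -89.9]
contact_force: [-0.2, 0.0, 0.2]
gripper_width: 0.05
```

step_arm --pt "0.04 0 0 0.008 0" --pt "0.04 0 0 0.016 0" --pt "0.04 0 0 0.022 0" --pt "0.04 0 0 0.024 0" --pt "0.04 0 0 0.024 0"

```text
time_s: 14.78
tcp_pos: [0.5201, -0.1899, 0.036]
eef_rot: [-180.0, -0.0, -89.9]
contact_force: [0.9, 0.5, 0.2]
gripper_width: 0.0504
```

step_arm --pt "0.04 0 0 0.001 0" --pt "0.04 0 0 0.0025 0" --pt "0.04 0 0 0.0025 0"

```text
time_s: 15.15
tcp_pos: [0.5198, -0.1899, 0.033]
eef_rot: [180.0, 0.0, -89.9]
contact_force: [0.3, 0.0, 0.5]
gripper_width: 0.0505
```

step_arm --pt "0.056 0 0 0 0" --pt "0.064 0 0 0 0" --pt "0.07 0 0 0 0" --pt "0.072 0 0 0 0" --pt "0.072 0 0 0 0"

```text
time_s: 15.78
tcp_pos: [0.5199, -0.1899, 0.0331]
eef_rot: [-180.0, 0.0, -89.9]
contact_force: [-0.1, 0.3, 0.2]
gripper_width: 0.0722
```

step_arm --pt "0.072 0 0 -0.02 0" --pt "0.072 0 0 -0.06 0" --pt "0.072 0 0 -0.12 0" --pt "0.072 0 0 -0.17 0" --pt "0.072 0 0 -0.17 0"

```text
time_s: 16.4
tcp_pos: [0.5222, -0.1903, 0.2077]
eef_rot: [-179.5, -0.1, -89.9]
contact_force: [-0.2, 0.4, -0.4]
gripper_width: 0.0719
```

step_arm --pt "0.0876 -0.06 0.01 0 0" --pt "0.0876 -0.12 0.02 0 0" --pt "0.0876 -0.18 0.035 0 0" --pt "0.0876 -0.24 0.05 0.0 0" --pt "0.0876 -0.3 0.065 0.0 0"

```text
time_s: 17.02
tcp_pos: [0.4534, 0.1116, 0.2024]
eef_rot: [180.0, -0.0, -90.0]
contact_force: [1.1, 0.5, -0.1]
gripper_width: 0.0877
```

step_arm --pt "0.0876 -0.055 0.016 0 0" --pt "0.0876 -0.107 0.0325 0.0 0" --pt "0.0876 -0.107 0.0325 0.05 0" --pt "0.0876 -0.107 0.0325 0.11 0" --pt "0.0876 -0.107 0.0325 0.135 0"

```text
time_s: 17.65
tcp_pos: [0.4199, 0.2153, 0.0645]
eef_rot: [179.8, -0.2, -89.9]
contact_force: [0.0, 0.3, 0.6]
gripper_width: 0.0872
```

Run:
```python
from h import *
c=capture('side'); cv2.imwrite('pics/s4.png',cv2.resize(c['image'][80:330,150:400,::-1],None,fx=2.3,fy=2.3));s=r.get_state();print(s['tcp_pos'],s['eef_rot'])
c=capture('wrist'); save(c,'w4')
```

```text
[0.41925698 0.21455947 0.06264248] [179.66760266  -0.32252369 -89.98163285]
```

View pics/s4.png

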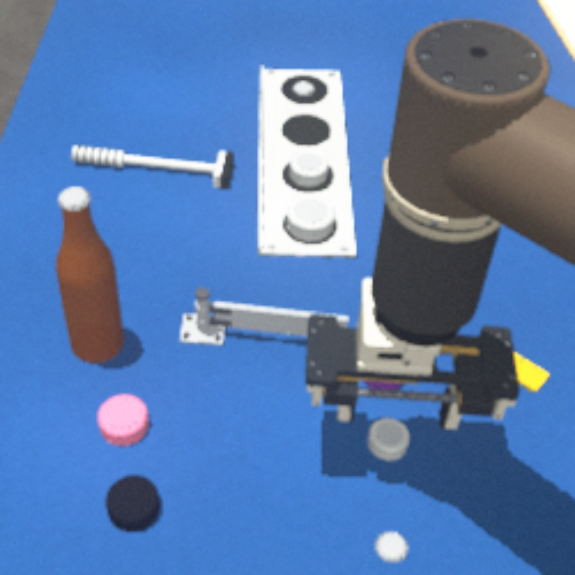

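View pics/w4.png

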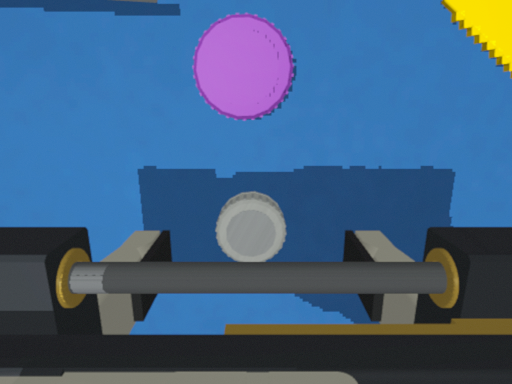

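The wrist view shows the small cap at (251,228) centred between the jaws, with the purple look-alike (243,66) ahead of it. Descending.

step_arm --pt "0.0876 0 0 0.022 0" --pt "0.0876 0 0 0.0455 0" --pt "0.0876 0 0 0.0455 0"

```text
time_s: 18.12
tcp_pos: [0.4216, 0.2164, 0.0222]
eef_rot: [179.9, -0.1, -90.0]
contact_force: [0.0, 0.3, -0.6]
gripper_width: 0.0872
```

step_arm --pt "0.03 0 0 0 0" --pt "0.03 0 0 0 0" --pt "0.03 0 0 0 0" --pt "0.03 0 0 0 0" --pt "0.03 0 0 0 0" --newtons 15

```text
time_s: 18.75
tcp_pos: [0.422, 0.217, 0.0227]
eef_rot: [-180.0, 0.0, -89.9]
contact_force: [0.7, 0.9, -0.8]
gripper_width: 0.043
```

step_arm --pt "0.03 0 0 -0.02 0" --pt "0.03 0 0 -0.07 0" --pt "0.03 0 0 -0.13 0" --pt "0.03 0 0 -0.17 0" --pt "0.03 0 0 -0.17 0"

```text
time_s: 19.38
tcp_pos: [0.4233, 0.2183, 0.196]
eef_rot: [-179.7, 0.3, -89.9]
contact_force: [-0.2, 0.1, 0.6]
gripper_width: 0.0401
```

step_arm --pt "0.03 0.05 -0.012 0 0" --pt "0.03 0.11 -0.027 0 0" --pt "0.03 0.17 -0.042 0 0" --pt "0.03 0.23 -0.057 0 0" --pt "0.03 0.29 -0.073 0 0"

```text
time_s: 20.0
tcp_pos: [0.4949, -0.0749, 0.1917]
eef_rot: [179.9, 0.0, -89.9]
contact_force: [1.5, 0.2, 0.4]
gripper_width: 0.0403
```

step_arm --pt "0.03 0.055 -0.014 0 0" --pt "0.03 0.112 -0.028 0 0" --pt "0.03 0.112 -0.028 0 0"

```text
time_s: 20.38
tcp_pos: [0.5228, -0.1883, 0.1906]
eef_rot: [179.8, -0.0, -90.2]
contact_force: [-0.5, 0.7, -0.5]
gripper_width: 0.0403
```

Run:
```python
from h import *
c=capture('wrist'); save(c,'w5');s=r.get_state();print(s['tcp_pos'],s['eef_rot'],s['gripper_width'])
seats(c)
for d in spotter.tip_of('wrist','seat_a'): print(round(d['p'],2),np.round(d['location'],4))
P=pts(c); t=s['tcp_pos']
m=(np.hypot(P[...,0]-t[0],P[...,1]-t[1])<.019)&(abs(P[...,2]-t[2])<.02)
m[255:]=0
q=P[m]-t; print(m.sum(),np.round(np.percentile(q,[1,25,50,75,99],axis=0),4))
c=capture('scene');cv2.imwrite('pics/sc5.png',cv2.resize(c['image'][100:340,50:350,::-1],None,fx=2.5,fy=2.5))
```

```text
[ 0.52250168 -0.18668412  0.1906967 ] [ 1.79828549e+02  1.81393014e-02 -9.01735228e+01] 0.040457207453206974
seat 4682 px [253.  72.] [ 0.525  -0.2852  0.0074] circ [ 0.5249 -0.2844] 0.0341
seat 1125 px [259. 168.] [ 0.5202 -0.1979  0.0073] circ [ 0.5193 -0.1898] 0.0344
0.89 [ 0.522  -0.2794  0.0043]
1747 [[-0.0168 -0.0184 -0.009 ]
 [-0.007  -0.0136 -0.008 ]
 [ 0.0001 -0.0102 -0.0075]
 [ 0.0071 -0.0071 -0.0071]
 [ 0.0169 -0.0042 -0.006 ]]
```

View pics/w5.png

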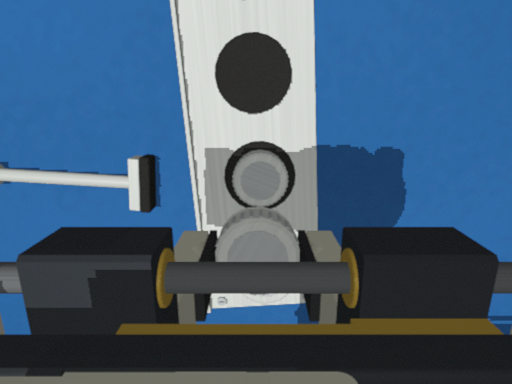

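View pics/sc5.png

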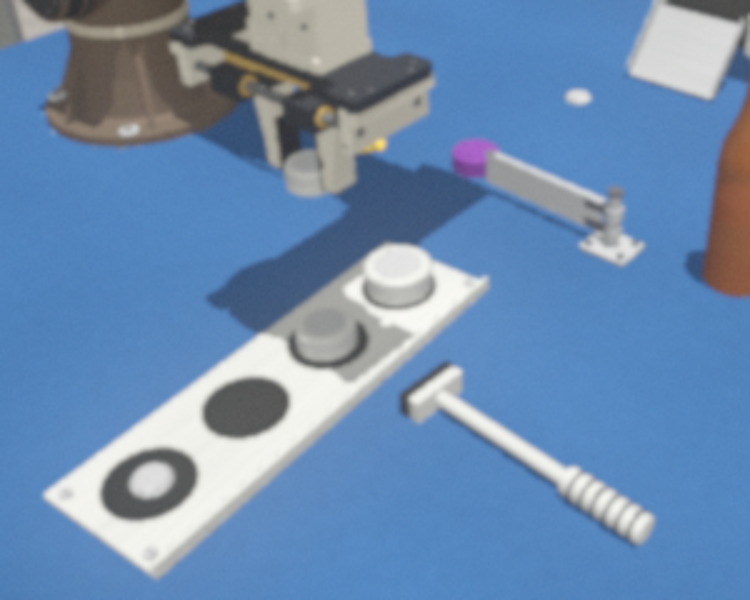

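Run:
```python
from h import *
c=capture('wrist');s=r.get_state();P=pts(c); t=s['tcp_pos']
m=(np.hypot(P[...,0]-t[0],P[...,1]-t[1])<.016)&(abs(P[...,2]-t[2])<.02); m[258:]=0
q=P[m]-t; A=np.c_[q[:,:2],np.ones(len(q))]; x,*_=np.linalg.lstsq(A,q[:,2],rcond=None); print('plane',x, s['eef_rot'],t)
m=(np.hypot(P[...,0]-.5195,P[...,1]+.1895)<.02)&(P[...,2]>.02)&(P[...,2]<.04)
q=P[m]; A=np.c_[q[:,:2]-[.5195,-.1895],np.ones(len(q))]; x,*_=np.linalg.lstsq(A,q[:,2],rcond=None); print('medium plane',x, len(q))
```

```text
plane [-0.00663654  0.00136451 -0.00771816] [ 1.79927182e+02  1.58160219e-02 -8.99151574e+01] [ 0.522808   -0.18419024  0.19185862]
medium plane [-1.31333130e-03  9.24947099e-05  2.85810431e-02] 1456
```

The wrist view shows the next empty seat at (253,72), centre (0.525,-0.285). The medium cap is centred at (259,178). The held small cap is level but sits about 2.5 mm lower in the jaws than at the grasp. The scene view agrees. Placing it.

step_arm --pt "0.03 0.05 0.0 0 0" --pt "0.03 0.1 -0.0015 0 0" --pt "0.03 0.1 -0.0015 0.06 0" --pt "0.03 0.1 -0.0015 0.11 0" --pt "0.03 0.1 -0.0015 0.13 0"

```text
time_s: 21.2
tcp_pos: [0.5233, -0.283, 0.0596]
eef_rot: [179.8, 0.1, -89.9]
contact_force: [-0.0, -1.0, 0.4]
gripper_width: 0.04
```

step_arm --pt "0.03 0 0 0.008 0" --pt "0.03 0 0 0.016 0" --pt "0.03 0 0 0.022 0" --pt "0.03 0 0 0.024 0" --pt "0.03 0 0 0.024 0"

```text
time_s: 21.82
tcp_pos: [0.5251, -0.285, 0.0389]
eef_rot: [-180.0, -0.0, -89.9]
contact_force: [-0.7, -0.8, 0.1]
gripper_width: 0.04
```

step_arm --pt "0.03 0 0 0.002 0" --pt "0.03 0 0 0.004 0" --pt "0.03 0 0 0.005 0" --pt "0.03 0 0 0.005 0"

```text
time_s: 22.32
tcp_pos: [0.5248, -0.2849, 0.0334]
eef_rot: [180.0, 0.0, -89.9]
contact_force: [0.5, 0.6, 0.1]
gripper_width: 0.0401
```

step_arm --pt "0.046 0 0 0 0" --pt "0.054 0 0 0 0" --pt "0.06 0 0 0 0" --pt "0.066 0 0 0 0" --pt "0.066 0 0 0 0"

```text
time_s: 22.95
tcp_pos: [0.5249, -0.2849, 0.0336]
eef_rot: [-180.0, 0.0, -89.9]
contact_force: [0.2, -1.0, -0.5]
gripper_width: 0.0651
```

step_arm --pt "0.066 0 0 -0.02 0" --pt "0.066 0 0 -0.06 0" --pt "0.066 0 0 -0.12 0" --pt "0.066 0 0 -0.18 0" --pt "0.066 0 0 -0.2 0"

```text
time_s: 23.58
tcp_pos: [0.5264, -0.2855, 0.2384]
eef_rot: [-179.6, -0.1, -89.9]
contact_force: [0.1, 0.1, -0.9]
gripper_width: 0.0657
```

step_arm --pt "0.066 -0.06 0 0 0" --pt "0.066 -0.1 0 0 0" --pt "0.066 -0.1 0 0 0"

```text
time_s: 23.95
tcp_pos: [0.5248, -0.1828, 0.2341]
eef_rot: [-179.9, 0.0, -89.8]
contact_force: [0.3, -0.2, -0.3]
gripper_width: 0.0659
```

Run:
```python
from h import *
c=capture('wrist'); save(c,'w6');s=r.get_state();print(s['time_s'],s['tcp_pos'],s['eef_rot'],s['gripper_width'])
def rep(c):
  P=pts(c)
  for nm,(x,y),h,R in [('small',(.525,-.285),.026,.0205),('med',(.5195,-.19),.029,.0255),('large',(.514,-.0955),.032,.0305),('kept',(.53,-.379),.014,.016),('spare',(.4218,.332),.006,.016)]:
    m=(np.hypot(P[...,0]-x,P[...,1]-y)<R+.012)&(abs(P[...,2]-h)<.003)
    q=P[m]
    if m.sum()>20:
        A=np.c_[q[:,:2]-[x,y],np.ones(len(q))]; k,*_=np.linalg.lstsq(A,q[:,2],rcond=None)
        print(nm,m.sum(),'circ',np.round(cv2.minEnclosingCircle(q[:,:2].astype(np.float32))[0],4),np.round(q.mean(0),4),'tilt',np.round(k[:2],3))
rep(c); seats(c)
c=capture('side'); print('side'); rep(c);cv2.imwrite('pics/s6.png',cv2.resize(c['image'][80:330,150:400,::-1],None,fx=2.3,fy=2.3))
for d in spotter.tip_of('side','bottle'): print(d['p'],d['location'])
```

```text
24.0 [ 0.52495372 -0.18391714  0.23394965] [-1.79960308e+02 -1.05133021e-03 -8.98114232e+01] 0.06619365849727935
small 1433 circ [ 0.5238 -0.2848] [ 0.5238 -0.285   0.0254] tilt [-0.001 -0.003]
med 1808 circ [ 0.5187 -0.1902] [ 0.5188 -0.1909  0.0284] tilt [0.001 0.003]
large 1615 circ [ 0.5134 -0.0946] [ 0.5136 -0.1018  0.0313] tilt [0.001 0.011]
seat 1997 px [256.  71.] [ 0.5256 -0.2838  0.0074] circ [ 0.525  -0.2844] 0.0341
seat 957 px [261. 159.] [ 0.5207 -0.1939  0.0073] circ [ 0.5196 -0.1895] 0.0343
seat 227 px [268. 225.] [ 0.5113 -0.1166  0.0073] circ [ 0.5138 -0.0961] 0.0334
side
small 71 circ [ 0.5264 -0.284 ] [ 0.5232 -0.2812  0.0266] tilt [ 0.004 -0.035]
med 128 circ [ 0.5186 -0.1883] [ 0.5182 -0.1868  0.0299] tilt [ 0.018 -0.012]
large 226 circ [ 0.5134 -0.0933] [ 0.513  -0.0914  0.0329] tilt [-0.    -0.013]
kept 59 circ [ 0.5316 -0.3798] [ 0.5312 -0.3769  0.0134] tilt [-0.026  0.008]
spare 153 circ [0.422  0.3312] [0.4223 0.3329 0.0056] tilt [-0.004  0.013]
0.84 [0.7503, 0.1118, 0.0037]
```

View pics/w6.png

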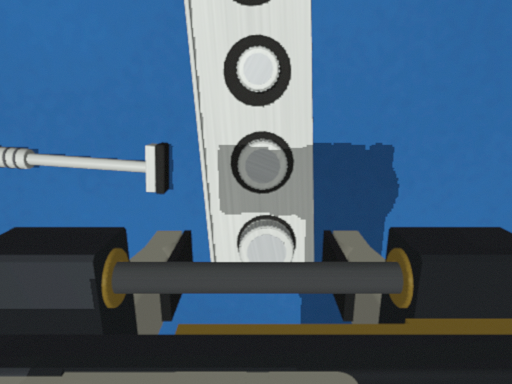

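View pics/s6.png

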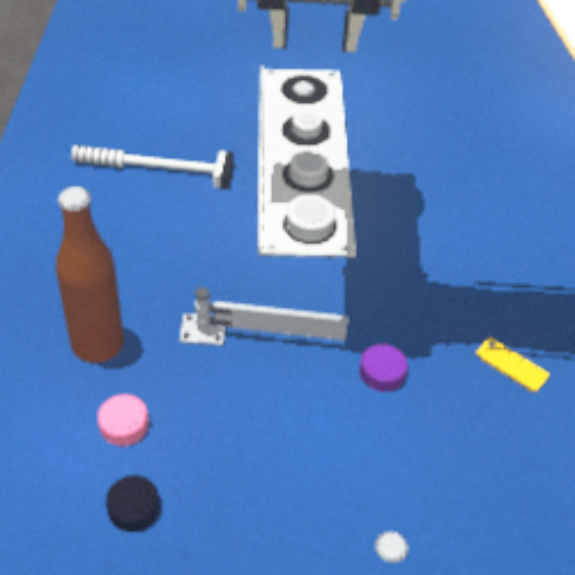

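The pictures show all three caps centred and level on their seats: wrist view (258,69), (262,163) and (267,245). The crowns and the bottle have not moved. Handing in.

```bash
python3 -c "
from plant import workorder
print(workorder.close_job())"
```

```text
the job is handed in; nothing more can be done
None
```

The rail is complete: small, medium and large screw caps stand on the 1st, 2nd and 3rd seats from the crown cap. I handed the job in at about 24 s; no verdict is reported back.

- **Placement:** The wrist camera put each cap centre within about 2 mm of its seat. Cap tops were within 1 mm of the expected heights, with tilt no more than about 0.01 rad.
- **Side camera:** It agreed on centres to about 3 mm. Its tilt fits were noisier, up to 0.035 rad on few pixels, which is still inside the 0.1 rad limit.
- **Left alone:** The bottle and both crown caps measured where they were at the start, within camera error of 2–3 mm.
- **Small cap grasp:** I lifted the small cap before the fingers had fully closed, so it was held about 2.5 mm lower than planned. I measured this and corrected for it before placing, and the placed cap showed no effect.

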